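Clip the layout's key onto the yellow eye plate

ROBOT

A 6-joint arm with a two-finger parallel gripper is mounted at the origin on the work surface; the furniture and walls round the work are solid. World frame = base frame: x ahead of the robot, y to its left, z up, the work surface at z = 0. Lengths are in mm, angles in rad, forces in N, time in s.
With the tool pointing down it reaches from about 350 to 875 mm from the base axis. Payload 4.2 kg.
Tool frame: the origin (TCP) lies midway between the tips of the shut fingers; the grasp point (between the pads) lies 19 mm behind it; z points along the fingers, y is the line along which they close (so a half turn about z gives the same grasp; the last joint's range is limited). The gripper opens to 85 mm and grips with 20 to 120 N. Pads are 22 mm wide; open, the fingers measure 114 mm over their backs; the gripper's body (76 mm by 85 mm) begins 54 mm behind the grasp point. The pads swing forward as they close: fully open they stand 13 mm farther back than shut.
Start: joints at [0.259, 0.385, 0.008, 0, -1.194, -0.259], TCP at [624.979, 0.025, 231.312] pointing down, gripper open.
Joint ranges: [-3.14, 3.14], [-1.21, 2.06], [-1.07, 1.41], [-3.16, 2.05], [-2.99, -0.16], [-3.1, 3.1]. Speed limits (rad/s): [2.79, 2.79, 3.14, 3.14, 3.14, 3.14].

INTERFACE

Orientations are given as a unit quaternion [x, y, z, w].
In Python, from bench import sensors, get_image, camera_params, job_done gives the robot as it stands.
- The arm moves only by the tool servo_tool, never from a script. Its argument "motion" is a list of rows, each an object with "travel": the shift along the tool's x, y, z as a fraction of full scale, a list of three; "rot": the turn, a rotation vector about the tool's x, y, z as a fraction of full scale, a list of three; "hand": the opening, from 0 (shut) to 1 (fully open). In form: [{"travel": [x, y, z], "rot": [wx, wy, wz], "hand": hand}, ...]. A call has 1 to 10 rows; each row shifts and turns the commanded pose from where the row before left it, along the tool's axes as they then stand; what a row does not reach is not made up. Full scale, the value 1, is 25 cm for a shift and 360 degrees for a turn. A row lasts 1/12 s, in which the tool goes at most 41.7 mm and 7.16 degrees, less where a joint would pass 70% of its speed; a pose out of reach is approached as far as the arm can. A call with a number of a shift or a turn outside -1 to 1 is refused whole. A call with a gripper value outside its range is refused whole. The fingers move at their own pace and stop on an object; the grip force is fixed at half the most. Time passes only in rows, so rows that do not move let the fingers close. It gives the time, the measured TCP pose, the force, the opening and the grip force at its end, in the units of the state.
- sensors.read_state(): the state, without advancing time (a new reading comes with each control period).
- get_image(name): name is "scene" or "side" or "wrist"; returns (picture, depth): 400x640x3 uint8, red, green, blue; 400x640 float32, mm along the optical axis (not along the pixel's ray), 0 where there is no reading.
- camera_params(name): a dict with "camera_matrix" (3x3 intrinsics, pixels), "R" (3x3) and "t" (3): a world point X has camera coordinates R X + t; the wrist camera has in their place "mount" (4x4, takes a point from camera to tool coordinates, whose origin is the TCP and whose axes are the flange's). Camera axes: x right, y down, z forward; pixel columns grow to the right and rows downward; lengths in mm; the calibration is good to about 2 mm. A picture is of the moment at which its call begins: read the wrist's pose just before it. camera_params takes no time and is no camera call.
- job_done(): hands the job in; it is judged then, once.
The state is a dict: "clock": time; "joints": joint angles; "joint_vel": joint speeds; "joint_efforts": joint torques, N m; "position": TCP position; "ee_rot": TCP orientation; "contact_force": force on the tool from outside, world axes, zero at the start; "wrist_torque": the same for the moment, N m; "gripper_width": finger opening in mm; "grasp_force": force on a finger pad.
Only numpy, scipy, OpenCV 4.12 (cv2) and the standard library are available. Lean on these libraries where they do the work, as an engineer would, in place of code of your own. Each camera call takes 0.05 s, during which the arm holds its last target. There are 200 camera calls.

TASK

Put the model railway's key away: clip the snap hook with the red fob onto the steel eye on the yellow plate (not the blue one) by pressing its sprung gate against one of the eye's upright legs until the leg is inside the hook and the gate has snapped shut behind it. Leave it clipped there, pointing straight through the arch, lying flat and at rest.

Things in the scene. Friction and masses are not known exactly. Their poses are not given: they have to be found in the camera images.
- snap_clip: loose steel snap hook with red fob, lying flat. Origin: centre of hook window, at the fob's underside; x out of the mouth, z up. Window x -26..24, y -15..15 mm; gate across it at x 27; horns flare to x 44, mouth 45 wide, 63 over all. Hook bar 9 thick, z 10..19. Grasp the fob: x -95..-45 (centre -70), 24 wide in y, 34 high; key blade to x -118. It rests on the fob alone; 0.16 kg.
- clip_gate (a joint): brass gate of the hook, hinged at snap_clip x 27, y 17.5 mm, 6 mm thick, tip 37 mm from the hinge. 0 rad shut, grows inward to 1.5; opens inward only, 1 to 4 N at its middle, and springs shut. A leg that comes in clears the gate's tip, so the gate shuts, once the leg's centre is back at snap_clip x = -14 mm or less (the window's end stops it at -22).
- eye_yellow: the right eye: steel arch fixed on a yellow plate. Origin: centre of plate's underside, on the table, z up. Plate 34 (x) by 80 (y) by 4 mm, collars to 6 mm. Two upright round legs 8 mm thick at x 0, y +28 and -28 mm, straight to z 48, joined above, top at 63. Either leg will do; push the hook on level along the eye's x (roughly across the table), either way, lifted about 8 mm to clear the plate.
- eye_blue: the wrong eye: the same steel arch, sizes and axes, but on a blue plate; leave it empty.
Mind the look-alikes: they are no part of the job. Leave any pink look-alike of the snap_clip alone.

How it is judged (in metres and radians):
On the way:
1. the gate is pressed inward at a leg of the yellow eye (value of joint clip_gate above 0.35 rad and x of snap_clip in the frame of eye_yellow between -0.06 and 0.06 m and contact force between snap_clip and eye_yellow above 0.1 N), for 0.02 s.
At the end, for the whole second after the job is handed in: A leg of the yellow plate's eye is inside the hook's window (window centre within 26 mm of the leg along the eye's x and 17 mm along its y, clip within 0.45 rad of the eye's x, either way), gate shut (under 0.12 rad), clip flat (tilt under 0.2 rad, underside under 12 mm up) and at rest (x of snap_clip in the frame of eye_yellow between -0.026 and 0.026 m and (y of snap_clip in the frame of eye_yellow between 0.011 and 0.045 m or y of snap_clip in the frame of eye_yellow between -0.045 and -0.011 m) and angle between the x axis of snap_clip and the x axis of eye_yellow, either way round below 0.45 rad and angle between snap_clip's own z axis and vertical below 0.2 rad and height (world z) of snap_clip below 0.012 m and value of joint clip_gate below 0.12 rad and linear speed of snap_clip below 0.02 m/s); the robot touches nothing.
It also fails if it takes over 42 s, if anything falls off the work surface, if the arm or the gripper's body presses on something with over 40 N, if the wrist force passes 120 N, or if a joint passes its speed limit or range.

## Working session

There is one attempt and no reset: what is moved stays moved. The work goes in short steps, Python scripts to look and compute and a tool call to move; the robot and the scene stay as the last step left them, time stands still between calls to the robot, and variables do not carry over. Pictures are saved under pics/ and viewed, at most 10 in all, crops included, and the job is handed in when it is done.

Besides the shell and the picture viewer there is one more tool, called after "Emit:" as a command line: name --argument value ..., lists and objects as JSON in quotes. servo_tool: Moves the arm, as the interface text tells. Its arguments: {"type":"object","properties":{"motion":{"type":"array"}},"required":["motion"]}

```bash
mkdir -p pics
cat > h.py <<'E'
from bench import sensors, get_image, camera_params, job_done
import numpy as np, cv2
from scipy.spatial.transform import Rotation as R
def save(n,im): cv2.imwrite('pics/'+n,im[:,:,::-1])
def cloud(name):
    s=sensors.read_state(); im,d=get_image(name); p=camera_params(name)
    K=np.array(p['camera_matrix']); v,u=np.mgrid[:400,:640]
    c=np.stack([(u-K[0,2])/K[0,0]*d,(v-K[1,2])/K[1,1]*d,d],-1)
    if 'R' in p: w=(c-np.array(p['t']).ravel())@np.array(p['R'])
    else:
        M=np.array(p['mount']); t=c@M[:3,:3].T+M[:3,3]
        w=t@R.from_quat(s['ee_rot']).as_matrix().T+np.array(s['position'])
    w[d==0]=np.nan
    return im,d,w
E
python3 - <<'E'
from h import *
s=sensors.read_state();print(s)
a=[cloud(n) for n in('scene','side','wrist')]
for n,x in zip(('scene','side','wrist'),a): save(n+'0.png',x[0]); np.savez('pics/%s0.npz'%n,im=x[0],w=x[2])
print(camera_params('wrist')['mount'])
save('both.png',np.vstack([cv2.resize(a[0][0],(480,300)),cv2.resize(a[1][0],(480,300))]))
E
```

```text
{'clock': 0.0, 'joints': array([ 2.58556339e-01,  3.85559498e-01,  6.60668924e-03, -4.98005730e-04,
       -1.19396158e+00, -2.58594005e-01]), 'joint_vel': array([ 0.00158929, -0.0009231 , -0.00067888,  0.0001751 ,  0.00134199,
       -0.00152923]), 'joint_efforts': array([-9.55001960e-04, -3.92286408e+01,  1.88399577e+01,  4.18616563e+00,
       -4.72148502e-03,  8.27910434e-07]), 'position': array([ 6.24418260e+02, -7.91643940e-03,  2.30212445e+02]), 'ee_rot': array([-0.70702808,  0.70718464,  0.00073252, -0.00079907]), 'contact_force': array([-0.06402369, -1.33242853, -1.64859931]), 'wrist_torque': array([-0.0273971 ,  0.01004166,  0.03764999]), 'grasp_force': 0.0, 'gripper_width': 85.33592522109282}
[[-7.27561028e-04 -9.58674613e-01 -2.84503880e-01  7.13841731e+01]
 [ 9.99999303e-01 -9.62170605e-04  6.84869434e-04  1.90827372e+00]
 [-9.30308210e-04 -2.84503184e-01  9.58674644e-01 -1.43166869e+02]
 [ 0.00000000e+00  0.00000000e+00  0.00000000e+00  1.00000000e+00]]
```

View pics/scene0.png

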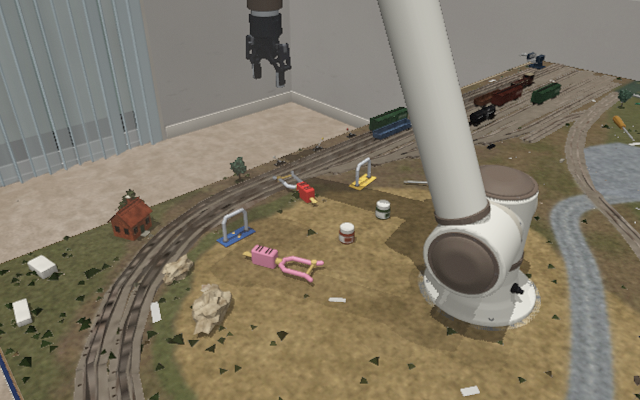

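View pics/wrist0.png

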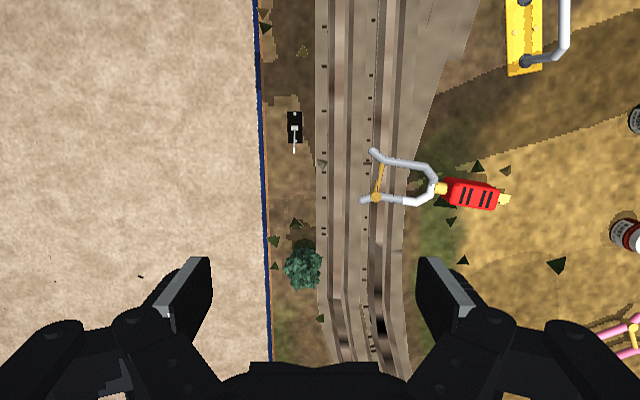

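The candidates are the red-fob clip at scene (305,190) / wrist (475,195) and the pink look-alike at scene (265,258). I choose the red one. For eyes, yellow is at scene (362,178) / wrist (525,40) and blue at scene (236,230). I choose the yellow one.

```bash
cat > m.py <<'E'
from h import *
def rect(w,m,zmin,zmax):
    m=m&(w[...,2]>zmin)&(w[...,2]<zmax); n,l,st,_=cv2.connectedComponentsWithStats(m.astype(np.uint8))
    for i in range(1,n):
        if st[i,4]>40:
            p=w[l==i]; r=cv2.minAreaRect(p[:,:2].astype(np.float32)); print(st[i],'med',np.median(p,0).round(1),'z',np.percentile(p[:,2],[5,95]).round(1),'rect',np.round(r[0],1),np.round(r[1],1),round(r[2],1))
def ana(im,w):
    h=cv2.cvtColor(im,cv2.COLOR_RGB2HSV); H,S,V=[h[...,i].astype(int) for i in range(3)]
    print('red');rect(w,((H<5)|(H>174))&(S>190)&(V>100),5,60)
    print('yellow');rect(w,(H>20)&(H<30)&(S>200)&(V>150),-5,12)
    print('steel');rect(w,(S<60)&(V>90),8,80)
E
python3 - <<'E'
from m import *
for n in('scene','wrist'):
    z=np.load('pics/%s0.npz'%n); print(n); ana(z['im'],z['w'])
z=np.load('pics/wrist0.npz'); save('crop.png',cv2.resize(z['im'][0:230,340:640],(780,598)))
w=z['w']
for u,v in((540,38),(525,62),(475,195),(373,152),(363,200),(435,188),(310,265),(640,120),(620,235)):print(u,v,w[v,min(u,639)].round(1))
E
```

```text
scene
red
yellow
steel
[   0    0  249   53 3383] med [2461.2 -340.6   44.5] z [11.4 76.5] rect [2482.7 -519. ] [ 127.7 1510.8] 5.3
[283   0 100  22 964] med [ 2002.4 -1619.8    38.2] z [11.5 75.2] rect [ 2106.5 -1609.2] [889.4  96.4] 2.2
[ 444   20  196   55 3253] med [  656.4 -1619.9    44.3] z [11.8 76.4] rect [  759.  -1529.3] [224.3 965.2] 89.6
[494  76  21  10  51] med [  604.7 -1122.8    10.6] z [ 8.1 14.3] rect [  600.3 -1133.3] [ 33.4 150.9] 6.6
[560  77  22  12  64] med [  415.5 -1300.4     9.7] z [ 8.3 12.1] rect [  410.1 -1256.1] [ 39.7 294.5] 7.7
[462  88  24  13  67] med [ 589.2 -896.8   11.1] z [ 8.3 15.2] rect [ 593.5 -898.2] [ 35.4 157.1] 1.6
[496  98  25  12  45] med [ 451.6 -901.2   10.9] z [ 8.3 15.3] rect [ 451.  -902.3] [ 18.3 161.3] 2.0
[473 101  77  43 493] med [ 338.2 -733.3   10.2] z [ 8.2 13.6] rect [ 328.3 -778.8] [499.  106.4] 89.7
[470 108  49  23 103] med [ 410.9 -729.    10.6] z [ 8.3 14.7] rect [ 411.5 -749.2] [ 22.5 288.1] 0.0
[  87  128  333  272 7284] med [434.9 405.2  12. ] z [ 8.7 21.1] rect [462.1  90.4] [ 320.9 1159.6] 13.9
[573 176  33  39 160
[... 2764 characters left out ...]
4.6  15. ] z [ 8.6 20.5] rect [279.7  77.5] [29.9 10.2] 89.1
[629 228  11  25 193] med [280.1  77.8  33. ] z [28.2 37.2] rect [278.6  77.6] [24.3  9.3] 86.6
[375 232   9  16  83] med [548.   85.1  11. ] z [ 9.4 12.7] rect [548.   84.8] [18.6  8.3] 85.9
[600 327  27  12  71] med [260.5 203.7  19.8] z [18.1 20.8] rect [261.1 204.2] [33.5  6.4] 23.8
[391 346   9  14  48] med [521.  236.1  13.5] z [ 9.5 18.3] rect [520.6 236.5] [ 6.2 20.9] 20.6
540 38 [ 400.9 -124.4    4.9]
525 62 [ 415.2 -102.    11. ]
475 195 [457.6  26.5  34. ]
373 152 [561.3 -15.4  20.5]
363 200 [569.2  36.3  18.8]
435 188 [494.5  22.4  21.5]
310 265 [625.7  91.8  59.4]
640 120 [293.7 -46.8  16.3]
620 235 [282.2  77.9  16.9]
```

View pics/crop.png

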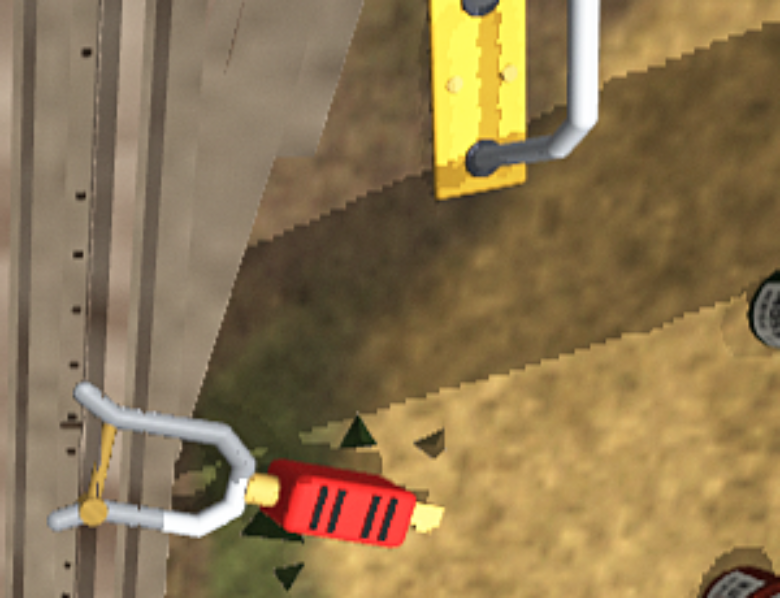

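The crop shows steel horns, a brass gate across the mouth and a red fob, so it is the right clip. The yellow eye is cut off at the top. I'm moving the camera to see all of it.

Emit:
servo_tool --motion '[{"travel": [0.12, 0.08, 0], "rot": [0, 0, 0], "hand": 1}, {"travel": [0.12, 0.08, 0], "rot": [0, 0, 0], "hand": 1}, {"travel": [0.12, 0.08, 0], "rot": [0, 0, 0], "hand": 1}, {"travel": [0.12, 0.08, 0], "rot": [0, 0, 0], "hand": 1}, {"travel": [0, 0, 0], "rot": [0, 0, 0], "hand": 1}, {"travel": [0, 0, 0], "rot": [0, 0, 0], "hand": 1}, {"travel": [0, 0, 0], "rot": [0, 0, 0], "hand": 1}, {"travel": [0, 0, 0], "rot": [0, 0, 0], "hand": 1}]'

```text
clock: 0.82
position: [545.5, -119.4, 231.1]
ee_rot: [0.707, -0.707, -0.0, -0.0]
contact_force: [-0.9, -0.4, -0.4]
gripper_width: 85.2
grasp_force: 0.0
```

Run:
```python
from m import *
s=sensors.read_state();print(s['position'],s['joints'],s['ee_rot'])
im,d,w=cloud('wrist'); save('w1.png',im); np.savez('pics/w1.npz',im=im,w=w); 
h=cv2.cvtColor(im,cv2.COLOR_RGB2HSV); H,S,V=[h[...,i].astype(int) for i in range(3)]
print('red');rect(w,((H<5)|(H>174))&(S>170)&(V>60),31,60)
print('yellow');rect(w,(H>20)&(H<32)&(S>170)&(V>90),0.5,9)
print('steel');rect(w,(S<80)&(V>60),8,80)
for y in (-100,-130,-160):
  print(y,[(x,float(np.nanmax(w[...,2][(abs(w[...,0]-x)<6)&(abs(w[...,1]-y)<5)],initial=-99).round(1))) for x in range(380,640,12)])
```

```text
[ 545.52550613 -119.35369376  231.14849472] [ 7.47641297e-02  2.71883804e-01 -1.58240377e-01 -1.18154907e-04
 -1.14063007e+00 -7.39428596e-02] [ 7.07379670e-01 -7.06833784e-01 -2.69537263e-05 -5.09840387e-05]
red
[367 286  46  24 678] med [458.5  25.5  34.2] z [31.8 35.7] rect [458.1  27.3] [24.2 49.2] 80.8
yellow
[ 412  113   36   77 1645] med [ 419.8 -134.3    4.6] z [3.3 5.8] rect [ 418.3 -131.2] [33.1 80.3] 9.3
steel
[  245     0    54   363 10724] med [ 588.6 -119.    12. ] z [ 8.9 17. ] rect [584.8 -71.3] [ 44.6 410.1] 0.5
[  294     0   145   367 22782] med [ 522.  -164.3   12.6] z [ 8.8 17.4] rect [498.5 -66.8] [420.  132.2] 89.0
[521  11  84  65 466] med [ 301.8 -239.5   10.6] z [ 8.6 12.5] rect [ 303.8 -237.9] [86.   5.4] 39.1
[339  23   5  29  91] med [ 516.8 -244.2    8.7] z [8.1 9.7] rect [ 516.9 -244.2] [ 4.  24.9] 1.4
[338  53   5  41 121] med [ 516.9 -212.5    8.7] z [8.1 9.9] rect [ 517.1 -211.2] [ 4.  37.5] 1.0
[211  91  10  18  64] med [ 641.5 -181.4   10.9] z [ 8.9 24.6] rect [ 640.7 -185.5] [17.   7.5] 78.9
[426 123  32  69 832] med [ 419.  -135.    60.9] z [15.5
[... 786 characters left out ...]
, (536, 20.1), (548, 13.2), (560, 18.6), (572, 16.3), (584, 19.4), (596, 19.9), (608, 19.0), (620, 4.1), (632, 2.2)]
-130 [(380, 2.6), (392, 2.3), (404, 7.3), (416, 65.7), (428, 7.4), (440, 5.8), (452, 2.3), (464, 307.5), (476, 318.0), (488, 317.9), (500, 314.0), (512, 321.6), (524, 321.6), (536, 317.4), (548, 317.6), (560, 321.6), (572, 321.6), (584, 317.9), (596, 316.5), (608, 318.1), (620, 310.4), (632, 2.0)]
-160 [(380, 1.9), (392, 2.6), (404, 5.7), (416, 61.9), (428, 63.9), (440, 5.8), (452, 2.5), (464, 15.9), (476, 15.9), (488, 17.1), (500, 14.3), (512, 10.5), (524, 16.3), (536, 17.9), (548, 12.8), (560, 18.6), (572, 16.7), (584, 19.5), (596, 13.0), (608, 18.6), (620, 4.4), (632, 4.7)]
```

View pics/w1.png

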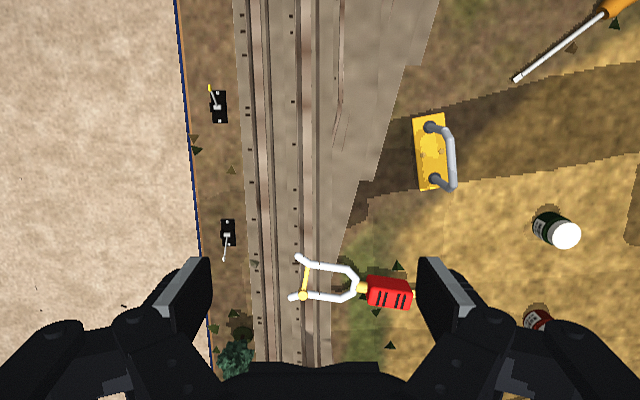

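The camera now sees the whole yellow eye (wrist pixels (430,127) and (435,180)) at about (418,-131), turned about 9.5°. Raised track ballast lies on its far side. I will push from the robot's side, over the leg at y -28. The clip's fob is at (458,27), yaw -9.2°.

Emit:
servo_tool --motion '[{"travel": [-0.116, 0.062, 0.04], "rot": [0, 0, 0], "hand": 0.7}, {"travel": [-0.116, 0.062, 0.04], "rot": [0, 0, 0], "hand": 0.7}, {"travel": [-0.116, 0.062, 0.04], "rot": [0, 0, 0], "hand": 0.7}, {"travel": [-0.116, 0.062, 0.04], "rot": [0, 0, 0], "hand": 0.7}, {"travel": [-0.116, 0.062, 0.04], "rot": [0, 0, 0], "hand": 0.7}, {"travel": [0, 0, 0], "rot": [0, 0, -0.0187], "hand": 0.7}, {"travel": [0, 0, 0], "rot": [0, 0, -0.0187], "hand": 0.7}, {"travel": [0, 0, 0], "rot": [0, 0, -0.0187], "hand": 0.7}, {"travel": [0, 0, 0], "rot": [0, 0, -0.0187], "hand": 0.7}, {"travel": [0, 0, 0], "rot": [0, 0, -0.0187], "hand": 0.7}]'

```text
clock: 1.7
position: [467.8, 26.3, 181.2]
ee_rot: [0.883, -0.469, -0.0, 0.0]
contact_force: [0.9, -0.4, 0.5]
gripper_width: 59.6
grasp_force: 0.0
```

Emit:
servo_tool --motion '[{"travel": [0, 0, 0], "rot": [0, 0, -0.0187], "hand": 0.7}, {"travel": [0, 0, 0], "rot": [0, 0, -0.0187], "hand": 0.7}, {"travel": [0, 0, 0], "rot": [0, 0, -0.0187], "hand": 0.7}, {"travel": [0, 0, 0], "rot": [0, 0, -0.0187], "hand": 0.7}, {"travel": [0, 0, 0], "rot": [0, 0, -0.0187], "hand": 0.7}, {"travel": [0, 0, 0], "rot": [0, 0, -0.0187], "hand": 0.7}, {"travel": [0, 0, 0], "rot": [0, 0, -0.0187], "hand": 0.7}, {"travel": [0, 0, 0], "rot": [0, 0, 0], "hand": 0.7}, {"travel": [0, 0, 0], "rot": [0, 0, 0], "hand": 0.7}, {"travel": [0, 0, 0], "rot": [0, 0, 0], "hand": 0.7}]'

```text
clock: 2.53
position: [467.6, 25.5, 181.2]
ee_rot: [0.997, -0.081, -0.0, 0.0]
contact_force: [-0.5, 0.1, 0.2]
gripper_width: 59.9
grasp_force: 0.0
```

```bash
cat >> m.py <<'E'
def goto(x,y,z,yawy):
    "shift in tool fractions and turn (about tool z) fraction to reach target with tool y at yawy deg"
    s=sensors.read_state(); M=R.from_quat(s['ee_rot']).as_matrix(); p=np.array(s['position'])
    cur=np.degrees(np.arctan2(M[1,1],M[0,1])); dz=-((yawy-cur+180)%360-180)/360
    print('pos',p.round(1),'yawy',cur.round(1),'tilt',M[:,2].round(3),'j',s['joints'].round(2))
    print('travel',(M.T@(np.array([x,y,z])-p)/250).round(4),'rotz',round(dz,4))
E
python3 - <<'E'
from m import *
goto(468,25.7,5,-99.2)
im,d,w=cloud('wrist'); save('w2.png',im); np.savez('pics/w2.npz',im=im,w=w)
h=cv2.cvtColor(im,cv2.COLOR_RGB2HSV); H,S,V=[h[...,i].astype(int) for i in range(3)]
print('red');rect(w,((H<5)|(H>174))&(S>170)&(V>60),31,60)
print('yellow');rect(w,(H>20)&(H<32)&(S>170)&(V>90),0.5,9)
E
```

```text
pos [467.6  25.5 181.2] yawy -99.3 tilt [-0. -0. -1.] j [ 0.4   0.16 -0.44 -0.   -0.97  1.01]
travel [ 0.0015 -0.0011  0.7048] rotz -0.0003
red
[ 299  163   28   55 1007] med [458.8  26.3  34.2] z [32.  35.6] rect [458.1  28.5] [23.2 49. ] 81.3
yellow
[439 171  74  40 849] med [ 426.5 -122.     4.4] z [3.3 5.7] rect [ 426.1 -125. ] [18.3 71. ] 14.5
[463 189  48  21 307] med [ 414.1 -133.4    4.5] z [3.4 5.5] rect [ 414.2 -133.7] [ 9.1 44.4] 10.3
```

View pics/w2.png

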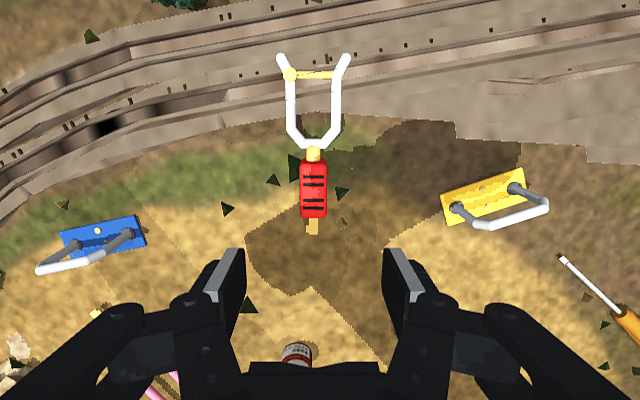

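The picture shows the clip aligned with the tool, fob at (313,188). The yellow eye is at (483,195) and the blue one at (103,238). Descending to grip.

Emit:
servo_tool --motion '[{"travel": [0.0015, -0.003, 0.16], "rot": [0, 0, 0], "hand": 0.7}, {"travel": [0, 0, 0.16], "rot": [0, 0, 0], "hand": 0.7}, {"travel": [0, 0, 0.16], "rot": [0, 0, 0], "hand": 0.7}, {"travel": [0, 0, 0.1], "rot": [0, 0, 0], "hand": 0.7}, {"travel": [0, 0, 0.07], "rot": [0, 0, 0], "hand": 0.7}, {"travel": [0, 0, 0.055], "rot": [0, 0, 0], "hand": 0.7}, {"travel": [0, 0, 0], "rot": [0, 0, 0], "hand": 0.7}, {"travel": [0, 0, 0], "rot": [0, 0, 0], "hand": 0.0}, {"travel": [0, 0, 0], "rot": [0, 0, 0], "hand": 0.0}, {"travel": [0, 0, 0], "rot": [0, 0, 0], "hand": 0.0}]'

```text
clock: 3.42
position: [468.9, 26.1, 6.2]
ee_rot: [0.997, -0.08, 0.001, -0.001]
contact_force: [-0.5, -0.6, -0.0]
gripper_width: 24.0
grasp_force: 1.5
```

Emit:
servo_tool --motion '[{"travel": [0, 0, 0], "rot": [0, 0, 0], "hand": 0.0}, {"travel": [0, 0, 0], "rot": [0, 0, 0], "hand": 0.0}, {"travel": [0, 0, 0], "rot": [0, 0, 0], "hand": 0.0}, {"travel": [0, 0, 0], "rot": [0, 0, 0], "hand": 0.0}]'

```text
clock: 3.75
position: [469.0, 26.1, 6.4]
ee_rot: [0.997, -0.08, 0.001, -0.001]
contact_force: [-1.1, 0.2, 6.6]
gripper_width: 23.1
grasp_force: 59.5
```

Emit:
servo_tool --motion '[{"travel": [0, 0, -0.08], "rot": [0, 0, 0], "hand": 0.0}, {"travel": [0, 0, -0.16], "rot": [0, 0, 0], "hand": 0.0}, {"travel": [0, 0, -0.16], "rot": [0, 0, 0], "hand": 0.0}, {"travel": [0, 0, 0], "rot": [0, 0, -0.0174], "hand": 0.0}, {"travel": [0, 0, 0], "rot": [0, 0, -0.0174], "hand": 0.0}, {"travel": [0, 0, 0], "rot": [0, 0, -0.0174], "hand": 0.0}, {"travel": [0, 0, 0], "rot": [0, 0, 0], "hand": 0.0}, {"travel": [0, 0, 0], "rot": [0, 0, 0], "hand": 0.0}]'

```text
clock: 4.42
position: [467.6, 25.6, 105.1]
ee_rot: [0.997, 0.082, -0.0, -0.0]
contact_force: [0.8, 0.7, -1.5]
gripper_width: 23.4
grasp_force: 59.0
```

Run:
```python
from m import *
im,d,w3=cloud('wrist'); save('w3.png',im); np.savez('pics/w3.npz',im=im,w=w3)
for n in ('w1','w2','w3'):
    z=np.load('pics/%s.npz'%n); w=z['w']; h=cv2.cvtColor(z['im'],cv2.COLOR_RGB2HSV); H,S,V=[h[...,i].astype(int) for i in range(3)]
    c=(abs(w[...,0]-418)<60)&(abs(w[...,1]+132)<60)
    m=c&(H>20)&(H<32)&(S>170)&(V>90)&(w[...,2]>2)&(w[...,2]<7.5); print(n,m.sum(),cv2.minAreaRect(w[m][:,:2].astype(np.float32)))
    m=c&(S<80)&(V>60)&(w[...,2]>45)&(w[...,2]<70)
    if m.sum()>30: print(' arch',m.sum(),cv2.minAreaRect(w[m][:,:2].astype(np.float32)))
    m=c&(S<90)&(w[...,2]>14)&(w[...,2]<44); p=w[m]
    for q in (p[p[:,1]<-132],p[p[:,1]>-132]): print(' leg',len(q),q.mean(0).round(1) if len(q) else '')
goto(315,-177,110,-80.5)
```

```text
w1 1643 ((418.3457336425781, -131.424560546875), (33.14524459838867, 79.80392456054688), 9.306912422180176)
 arch 622 ((417.7654724121094, -132.18658447265625), (8.071438789367676, 62.1860237121582), 10.719465255737305)
 leg 410 [ 461.8 -163.2   17.8]
 leg 116 [ 428.2 -110.4   26.6]
w2 1193 ((419.0555114746094, -131.0206298828125), (32.098934173583984, 80.20501708984375), 11.766758918762207)
 arch 876 ((417.7749328613281, -130.90249633789062), (8.928963661193848, 63.8259162902832), 11.508234024047852)
 leg 585 [ 455.3 -160.7   19.9]
 leg 177 [ 426.4 -106.3   26.7]
w3 1004 ((419.7276611328125, -130.67947387695312), (29.776470184326172, 80.23722839355469), 10.763433456420898)
 arch 1346 ((418.14447021484375, -130.41290283203125), (8.578205108642578, 62.51115798950195), 10.643181800842285)
 leg 969 [ 451.5 -160.    21.2]
 leg 364 [ 423.7 -105.2   27.5]
pos [467.7  25.6 105. ] yawy -80.6 tilt [-0.  0. -1.] j [ 0.4   0.26 -0.54 -0.   -0.77  1.33]
travel [-0.7349  0.6997 -0.0199] rotz -0.0002
```

View pics/w3.png

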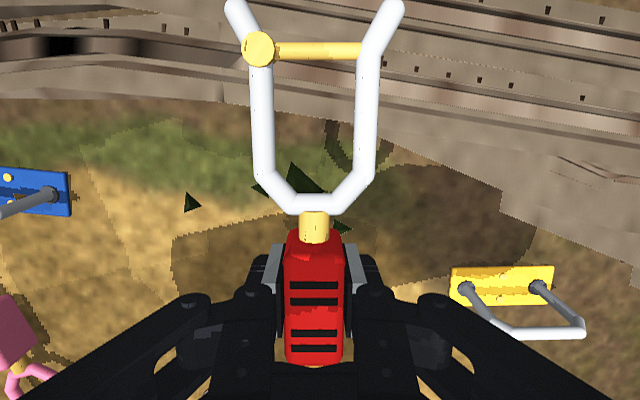

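The hook sits straight in the grip: mouth centred near (315,10), fob at (314,300). Eye yaw comes out at about 10.7°, leg at (423.5,-158.5). Next I move to the robot's side of the eye.

Emit:
servo_tool --motion '[{"travel": [-0.105, 0.1, 0], "rot": [0, 0, 0], "hand": 0.0}, {"travel": [-0.105, 0.1, 0], "rot": [0, 0, 0], "hand": 0.0}, {"travel": [-0.105, 0.1, 0], "rot": [0, 0, 0], "hand": 0.0}, {"travel": [-0.105, 0.1, 0], "rot": [0, 0, 0], "hand": 0.0}, {"travel": [-0.105, 0.1, 0], "rot": [0, 0, 0], "hand": 0.0}, {"travel": [-0.105, 0.1, 0], "rot": [0, 0, 0], "hand": 0.0}, {"travel": [-0.105, 0.1, 0], "rot": [0, 0, -0.0035], "hand": 0.0}, {"travel": [0, 0, 0], "rot": [0, 0, 0], "hand": 0.0}, {"travel": [0, 0, 0], "rot": [0, 0, 0], "hand": 0.0}, {"travel": [0, 0, 0], "rot": [0, 0, 0], "hand": 0.0}]'

```text
clock: 5.3
position: [316.3, -177.6, 105.2]
ee_rot: [0.996, 0.093, 0.0, 0.0]
contact_force: [0.5, -0.2, -1.9]
gripper_width: 23.3
grasp_force: 59.4
```

Run:
```python
from m import *
goto(316.4,-178.8,18,-79.3)
im,d,w=cloud('wrist'); save('w4.png',im); np.savez('pics/w4.npz',im=im,w=w)
h=cv2.cvtColor(im,cv2.COLOR_RGB2HSV); H,S,V=[h[...,i].astype(int) for i in range(3)]
c=(abs(w[...,0]-418)<60)&(abs(w[...,1]+132)<60)
m=c&(H>20)&(H<32)&(S>170)&(V>90)&(w[...,2]>2)&(w[...,2]<7.5); print(m.sum(),cv2.minAreaRect(w[m][:,:2].astype(np.float32)))
```

```text
pos [ 316.3 -177.6  105.2] yawy -79.3 tilt [ 0.001 -0.    -1.   ] j [-0.06  0.09 -0.77  0.   -0.71  1.81]
travel [-0.0006  0.0047  0.3488] rotz 0.0001
563 ((417.23291015625, -131.42605590820312), (33.29726791381836, 79.53569030761719), 10.688307762145996)
```

View pics/w4.png

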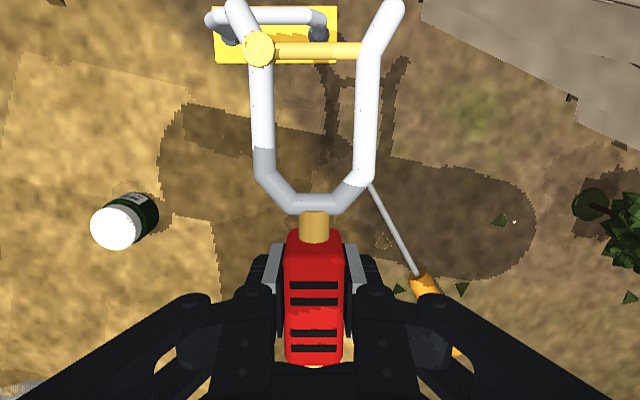

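The eye is at the top, centred near (275,35); the clip is over the start point. The screwdriver to the right at (395,225) lies low. Backing off slightly and lowering.

Emit:
servo_tool --motion '[{"travel": [-0.017, 0.0055, 0], "rot": [0, 0, 0], "hand": 0.0}, {"travel": [0, 0, 0.11], "rot": [0, 0, 0], "hand": 0.0}, {"travel": [0, 0, 0.11], "rot": [0, 0, 0], "hand": 0.0}, {"travel": [0, 0, 0.08], "rot": [0, 0, 0], "hand": 0.0}, {"travel": [0, 0, 0.05], "rot": [0, 0, 0], "hand": 0.0}, {"travel": [0, 0, 0], "rot": [0, 0, 0], "hand": 0.0}, {"travel": [0, 0, 0], "rot": [0, 0, 0], "hand": 0.0}, {"travel": [0, 0, 0], "rot": [0, 0, 0], "hand": 0.0}]'

```text
clock: 6.02
position: [313.0, -179.3, 18.1]
ee_rot: [0.995, 0.095, 0.001, 0.0]
contact_force: [0.5, -0.5, -1.0]
gripper_width: 22.8
grasp_force: 59.3
```

Run:
```python
from m import *
s=(.983,.186); 
print('final, leg at clip x -18'); goto(422.4-41*.983,-158.9-41*.186,18,-79.3)
im,d,w=cloud('wrist'); save('w5.png',im)
```

```text
final, leg at clip x -18
pos [ 313.  -179.3   18.1] yawy -79.1 tilt [ 0.001 -0.    -1.   ] j [-0.06  0.28 -0.88  0.   -0.4   1.82]
travel [0.2809 0.0022 0.0009] rotz 0.0006
```

View pics/w5.png

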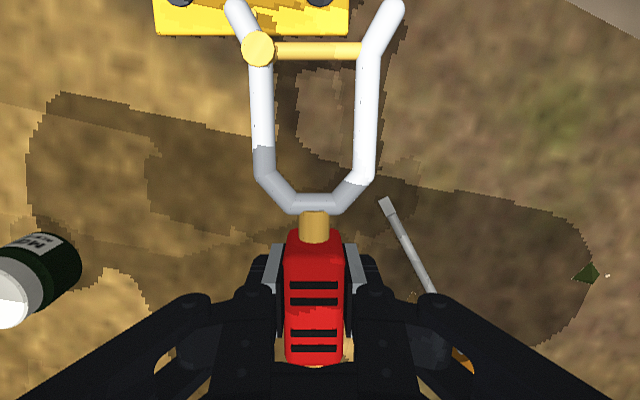

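The right leg's collar at (320,3) lines up with the mouth centre (about 315), so I push straight on.

Emit:
servo_tool --motion '[{"travel": [0.03, 0.0, 0], "rot": [0, 0, 0], "hand": 0.0}, {"travel": [0.03, 0.001, 0], "rot": [0, 0, 0], "hand": 0.0}, {"travel": [0.03, 0.001, 0], "rot": [0, 0, 0], "hand": 0.0}, {"travel": [0.03, 0, 0], "rot": [0, 0, 0], "hand": 0.0}, {"travel": [0.03, 0, 0], "rot": [0, 0, 0], "hand": 0.0}, {"travel": [0.03, 0, 0], "rot": [0, 0, 0], "hand": 0.0}, {"travel": [0.03, 0, 0], "rot": [0, 0, 0], "hand": 0.0}, {"travel": [0.03, 0, 0], "rot": [0, 0, 0], "hand": 0.0}, {"travel": [0, 0, 0], "rot": [0, 0, 0], "hand": 0.0}]'

```text
clock: 6.82
position: [374.3, -168.7, 17.9]
ee_rot: [0.995, 0.095, 0.002, 0.0]
contact_force: [0.7, -0.6, -0.9]
gripper_width: 23.2
grasp_force: 59.3
```

Emit:
servo_tool --motion '[{"travel": [0.02, 0, 0], "rot": [0, 0, 0], "hand": 0.0}, {"travel": [0.015, 0, 0], "rot": [0, 0, 0], "hand": 0.0}, {"travel": [0.006, 0, 0], "rot": [0, 0, 0], "hand": 0.0}, {"travel": [0, 0, 0], "rot": [0, 0, 0], "hand": 0.0}, {"travel": [0, 0, 0], "rot": [0, 0, 0], "hand": 0.0}]'

```text
clock: 7.23
position: [381.0, -166.9, 17.6]
ee_rot: [0.996, 0.094, 0.0, -0.0]
contact_force: [0.1, 0.7, -1.6]
gripper_width: 23.1
grasp_force: 59.3
```

Run:
```python
from m import *
goto(422.4-41*.983,-158.9-41*.186,18,-79.3)
im,d,w=cloud('wrist'); save('w6.png',im)
```

```text
pos [ 381.  -166.9   17.6] yawy -79.2 tilt [ 0.  0. -1.] j [-0.02  0.35 -0.75 -0.   -0.47  1.78]
travel [ 0.0045 -0.0005 -0.0017] rotz 0.0004
```

View pics/w6.png

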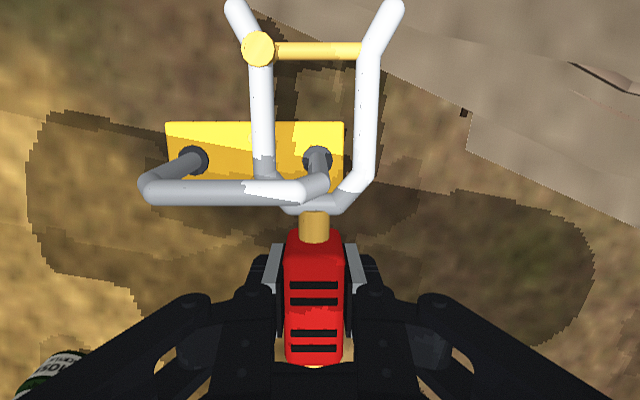

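The gate is shut (bar at y≈50) and the leg at (317,160) is inside the window. I will ease back a little, lower, release and rise.

Emit:
servo_tool --motion '[{"travel": [-0.015, 0, 0.01], "rot": [0, 0, 0], "hand": 0.0}, {"travel": [-0.015, 0, 0.015], "rot": [0, 0, 0], "hand": 0.0}, {"travel": [0, 0, 0.012], "rot": [0, 0, 0], "hand": 0.0}, {"travel": [0, 0, 0.006], "rot": [0, 0, 0], "hand": 0.0}, {"travel": [0, 0, 0], "rot": [0, 0, 0], "hand": 0.0}, {"travel": [0, 0, 0], "rot": [0, 0, 0], "hand": 0.0}, {"travel": [0, 0, 0], "rot": [0, 0, 0], "hand": 0.0}]'

```text
clock: 7.87
position: [373.8, -168.3, 6.7]
ee_rot: [0.996, 0.094, 0.0, 0.0]
contact_force: [-1.0, 0.3, -1.7]
gripper_width: 23.1
grasp_force: 59.5
```

Emit:
servo_tool --motion '[{"travel": [0, 0, 0], "rot": [0, 0, 0], "hand": 0.6}, {"travel": [0, 0, 0], "rot": [0, 0, 0], "hand": 0.6}, {"travel": [0, 0, 0], "rot": [0, 0, 0], "hand": 0.6}, {"travel": [0, 0, 0], "rot": [0, 0, 0], "hand": 0.6}, {"travel": [0, 0, 0], "rot": [0, 0, 0], "hand": 0.6}, {"travel": [0, 0, -0.06], "rot": [0, 0, 0], "hand": 0.6}, {"travel": [0, 0, -0.14], "rot": [0, 0, 0], "hand": 0.6}, {"travel": [0, 0, -0.16], "rot": [0, 0, 0], "hand": 0.6}, {"travel": [0, 0, -0.16], "rot": [0, 0, 0], "hand": 0.6}, {"travel": [0, 0, 0], "rot": [0, 0, 0], "hand": 0.6}]'

```text
clock: 8.7
position: [378.7, -169.1, 144.1]
ee_rot: [0.995, 0.095, 0.008, 0.002]
contact_force: [0.8, 0.6, 0.3]
gripper_width: 51.2
grasp_force: 0.0
```

Emit:
servo_tool --motion '[{"travel": [0, 0, 0], "rot": [0, 0, 0], "hand": 0.6}, {"travel": [0, 0, 0], "rot": [0, 0, 0], "hand": 0.6}, {"travel": [0, 0, 0], "rot": [0, 0, 0], "hand": 0.6}, {"travel": [0, 0, 0], "rot": [0, 0, 0], "hand": 0.6}]'

```text
clock: 9.03
position: [372.7, -168.2, 135.5]
ee_rot: [0.996, 0.094, -0.002, -0.0]
contact_force: [-0.4, 1.1, -0.1]
gripper_width: 50.9
grasp_force: 0.0
```

Run:
```python
from m import *
im,d,w=cloud('wrist'); save('w7.png',im)
h=cv2.cvtColor(im,cv2.COLOR_RGB2HSV); H,S,V=[h[...,i].astype(int) for i in range(3)]
rect(w,((H<5)|(H>174))&(S>170)&(V>60),28,60)
```

```text
[ 298  173   33   65 1668] med [ 365.4 -168.2   34.2] z [31.2 35.6] rect [ 362.7 -168.7] [50.6 23.8] 10.1
```

View pics/w7.png

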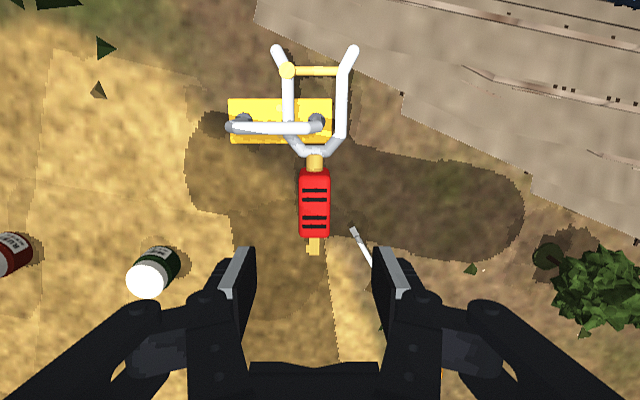

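The clip lies flat, fob top at z 34, with the leg at (317,120) inside the window and the gate at (315,70) shut. The arm is clear, so I'm handing in.

```bash
python3 -c "from bench import job_done; print(job_done())"
```

```text
the job is handed in; nothing more can be done
None
```

The red-fob snap hook is clipped on the yellow eye's y -28 leg, and the last picture shows its gate shut and the hook lying flat, with the arm clear; the job was handed in at about 9 s, and no verdict came back.

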